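# Line up drain sleeves by height beside the sink drain

### The job

Line up the four steel drain sleeves on the display board in order of height, one upright on the middle of each black rubber pad: the tallest on the pad next to the big steel sink drain, then step by step down to the shortest at the far end. Set each one down on its pad; do not drop it or throw it about.

Things in the scene. Friction and masses are not known exactly. Their poses are not given: they have to be found in the camera images.
- sleeve_a_mid (a point): The centre, half-way up and on the axis, of a loose upright plain steel drain sleeve (shortest, wide): a smooth round cup 50 mm high and 54 mm across, open at the top, wall 4 mm, closed flat foot 25 mm below this point. Stands on the table at the start. z is its axis, up. Best gripped by its side from above, about 25 mm below the rim (lower on the tall ones the rim would meet the body of the gripper); about 0.1 to 0.2 kg.
- sleeve_b_mid (a point): The centre, half-way up and on the axis, of a loose upright plain steel drain sleeve (second shortest, the slimmest, with thread rings at its foot): a smooth round cup 66 mm high and 40 mm across, open at the top, wall 4 mm, closed flat foot 33 mm below this point. Stands on the table at the start. z is its axis, up. Best gripped by its side from above, about 25 mm below the rim (lower on the tall ones the rim would meet the body of the gripper); about 0.1 to 0.2 kg.
- sleeve_c_mid (a point): The centre, half-way up and on the axis, of a loose upright plain steel drain sleeve (second tallest, the widest): a smooth round cup 82 mm high and 56 mm across, open at the top, wall 4 mm, closed flat foot 41 mm below this point. Stands on the table at the start. z is its axis, up. Best gripped by its side from above, about 25 mm below the rim (lower on the tall ones the rim would meet the body of the gripper); about 0.1 to 0.2 kg.
- sleeve_d_mid (a point): The centre, half-way up and on the axis, of a loose upright plain steel drain sleeve (tallest, fairly slim): a smooth round cup 98 mm high and 46 mm across, open at the top, wall 4 mm, closed flat foot 49 mm below this point. Stands on the table at the start. z is its axis, up. Best gripped by its side from above, about 25 mm below the rim (lower on the tall ones the rim would meet the body of the gripper); about 0.1 to 0.2 kg.
- pad_1: One of four alike black rubber pads in a row on the display board: a fixed disc 66 mm across, 4 mm thick. Origin: centre of its underside; its top is 4 mm higher, that is 10 mm above the table. The pads' numbers say nothing of their order in the row.
- pad_2: One of four alike black rubber pads in a row on the display board: a fixed disc 66 mm across, 4 mm thick. Origin: centre of its underside; its top is 4 mm higher, that is 10 mm above the table. The pads' numbers say nothing of their order in the row.
- pad_3: One of four alike black rubber pads in a row on the display board: a fixed disc 66 mm across, 4 mm thick. Origin: centre of its underside; its top is 4 mm higher, that is 10 mm above the table. The pads' numbers say nothing of their order in the row.
- pad_4: One of four alike black rubber pads in a row on the display board: a fixed disc 66 mm across, 4 mm thick. Origin: centre of its underside; its top is 4 mm higher, that is 10 mm above the table. The pads' numbers say nothing of their order in the row.
- board: The fixed aluminium display board that carries the row of pads: 75 mm by 395 mm by 6 mm, lying on the table. Origin: centre of its underside. Its y axis runs along the row (roughly the table's left-right direction), z up; pads about 95 mm apart lie along its y axis.
- drain: The fixed large steel sink drain, 115 mm high and 94 mm across, with a black strainer face on top and a side outlet with a black cap that points away from the robot. It stands in line with the row, 270 mm from the board's centre, beyond one end of the board or the other. Origin: centre of its underside. (A smaller 72 mm wide, 85 mm high tin stands beyond the other end.)
Mind the look-alikes: they are no part of the job. Leave any green, pink or red look-alike of the part that bears sleeve_a_mid alone.

How it is judged (in metres and radians):
At the end, for the whole second after the job is handed in: Each sleeve stands upright (within 0.08 rad) and still on its own pad, its centre within 13 mm of the pad's centre and its foot on the pad (within 4 mm in height); counted from the drain's end of the board the sleeves go tallest (98 mm), 82 mm, 66 mm, shortest (50 mm) ((horizontal distance between sleeve_a_mid and pad_1 below 0.013 m or horizontal distance between sleeve_a_mid and pad_2 below 0.013 m or horizontal distance between sleeve_a_mid and pad_3 below 0.013 m or horizontal distance between sleeve_a_mid and pad_4 below 0.013 m) and height (world z) of sleeve_a_mid between 0.031 and 0.039 m and angle between each of sleeve_a_mid, sleeve_b_mid, sleeve_c_mid, sleeve_d_mid's own z axis and vertical below 0.08 rad and linear speed of each of sleeve_a, sleeve_b, sleeve_c, sleeve_d below 0.02 m/s and angular speed of each of sleeve_a, sleeve_b, sleeve_c, sleeve_d below 0.1 rad/s and (horizontal distance between sleeve_b_mid and pad_1 below 0.013 m or horizontal distance between sleeve_b_mid and pad_2 below 0.013 m or horizontal distance between sleeve_b_mid and pad_3 below 0.013 m or horizontal distance between sleeve_b_mid and pad_4 below 0.013 m) and height (world z) of sleeve_b_mid between 0.039 and 0.047 m and (horizontal distance between sleeve_c_mid and pad_1 below 0.013 m or horizontal distance between sleeve_c_mid and pad_2 below 0.013 m or horizontal distance between sleeve_c_mid and pad_3 below 0.013 m or horizontal distance between sleeve_c_mid and pad_4 below 0.013 m) and height (world z) of sleeve_c_mid between 0.047 and 0.055 m and (horizontal distance between sleeve_d_mid and pad_1 below 0.013 m or horizontal distance between sleeve_d_mid and pad_2 below 0.013 m or horizontal distance between sleeve_d_mid and pad_3 below 0.013 m or horizontal distance between sleeve_d_mid and pad_4 below 0.013 m) and height (world z) of sleeve_d_mid between 0.055 and 0.063 m and ((y of drain in the frame of board above 0 m and y of sleeve_a_mid in the frame of board below -0.1 m and y of sleeve_b_mid in the frame of board between -0.09 and -0.01 m and y of sleeve_c_mid in the frame of board between 0.01 and 0.09 m and y of sleeve_d_mid in the frame of board above 0.1 m) or (y of drain in the frame of board below 0 m and y of sleeve_d_mid in the frame of board below -0.1 m and y of sleeve_c_mid in the frame of board between -0.09 and -0.01 m and y of sleeve_b_mid in the frame of board between 0.01 and 0.09 m and y of sleeve_a_mid in the frame of board above 0.1 m))); the robot touches nothing.
It fails at once if a sleeve was dropped or knocked down (moving faster than 0.5 m/s out of the fingers) (linear speed of sleeve_a above 0.5 m/s and contact force between sleeve_a and the fingers below 0.05 N).
It fails at once if a sleeve was dropped or knocked down (moving faster than 0.5 m/s out of the fingers) (linear speed of sleeve_b above 0.5 m/s and contact force between sleeve_b and the fingers below 0.05 N).
It fails at once if a sleeve was dropped or knocked down (moving faster than 0.5 m/s out of the fingers) (linear speed of sleeve_c above 0.5 m/s and contact force between sleeve_c and the fingers below 0.05 N).
It fails at once if a sleeve was dropped or knocked down (moving faster than 0.5 m/s out of the fingers) (linear speed of sleeve_d above 0.5 m/s and contact force between sleeve_d and the fingers below 0.05 N).
It also fails if it takes over 112 s, if anything falls off the work surface, if the arm or the gripper's body presses on something with over 40 N, if the wrist force passes 120 N, or if a joint passes its speed limit or range.

### The arm

A 7-joint arm with a two-finger parallel gripper is mounted at the origin on the work surface. World frame = base frame: x ahead of the robot, y to its left, z up, the work surface at z = 0. Lengths are in mm, angles in rad, forces in N, time in s.
With the tool pointing down it reaches from about 425 to 1025 mm from the base axis. Payload 9.4 kg.
Tool frame: the origin (TCP) lies at the very end of the fingers, on their centre line; the grasp point (between the pads) lies 19 mm behind it; z points along the fingers, y is the line along which they close (so a half turn about z gives the same grasp; the last joint's range is limited). The gripper opens to 93 mm and grips with 3 to 60 N. Pads are 15 mm wide; open, the fingers measure 128 mm over their backs; the gripper's body (75 mm by 188 mm) begins 65 mm behind the grasp point.
Start: joints at [-1.3, 0.599, -0.003, 1.599, 0.002, 0.943, -0.08], TCP at [247.107, 681.588, 218.618] pointing down, gripper open.
Joint ranges: [-2.57, 2.57], [-0.35, 1.97], [-1.29, 1.29], [0.11, 2.56], [-1.05, 4.19], [0.11, 1.86], [-2.63, 2.63]. Speed limits (rad/s): [2.22, 2.22, 3.01, 3.01, 3.14, 3.14, 3.14].

### API

Orientations are given as [roll, pitch, yaw] about the fixed x, y, z axes, in that order (R = Rz(yaw) Ry(pitch) Rx(roll)).
In Python, from plant import ctrl gives the robot as it stands. The module is installed in compiled form; this text tells all that it offers.
- The arm moves only by the shell command python3 -m inch 'ROWS'. ROWS is a JSON object of lists of equal length, an entry for each row: "linear": the shift along the tool's x, y, z in m, a list of three; "spin": the turn about the tool's z in rad; "claw": the opening, from 0 (shut) to 1 (fully open). A call has 1 to 10 rows; each row is the pose to reach, as a shift and turn from the pose commanded when the call began, along the tool's axes at that moment; what a row does not reach only later rows make up. A row lasts 1/12 s, in which the tool goes at most 41.7 mm and 7.16 degrees, less where a joint would pass 70% of its speed; a pose out of reach is approached as far as the arm can. A call with a gripper value outside its range is refused whole. The fingers move at their own pace and stop on an object; the grip force is fixed at half the most. Time passes only in rows, so rows that repeat a pose let the fingers close. It gives the time, the measured TCP pose, the force, the opening and the grip force at its end, in the units of the state.
- ctrl.observe(): the state, without advancing time (a new reading comes with each control period).
- ctrl.grab_frame(name): name is "side" or "top" or "wrist"; returns a dict with "frame" (420x560x3 uint8, red, green, blue), "fx", "fy", "cx", "cy" (pixels), "xyz" and "attitude" of the camera in the world. Camera axes: x right, y up, looking along -z (the intrinsics and any distortion apply to the point x, -y, -z); pixel columns grow to the right and rows downward; lengths in mm; the calibration is good to about 2 mm. The wrist camera is an equidistant fisheye: a pixel r from the principal point sees the ray r / f radians off the axis. A picture is of the moment at which its call begins. There is no depth.
- ctrl.sign_off(): hands the job in; it is judged then, once.
The state is a dict: "clock": time; "qpos": joint angles; "joint_velocities": joint speeds; "effort": joint torques, N m; "ee_pos": TCP position; "orientation": TCP orientation; "ft_force": force on the tool from outside, world axes, zero at the start; "wrist_torque": the same for the moment, N m; "width": finger opening in mm; "grasp_force": force on a finger pad.
Only numpy, scipy, OpenCV 4.12 (cv2) and the standard library are available. Lean on these libraries where they do the work, as an engineer would, in place of code of your own. Each camera call takes 0.05 s, during which the arm holds its last target. There are 200 camera calls.

## Working session

There is one attempt and no reset: what is moved stays moved. The work goes in short steps, Python scripts to look and compute and a shell command to move; the robot and the scene stay as the last step left them, time stands still between calls to the robot, and variables do not carry over. Pictures are saved under pics/ and viewed, at most 14 in all, crops included, and the job is handed in when it is done.

```bash
mkdir -p pics; cat > h.py <<'E'
import numpy as np, cv2
from plant import ctrl
from scipy.spatial.transform import Rotation as R
def grab(n,save=None):
    f=ctrl.grab_frame(n)
    if save: cv2.imwrite('pics/'+save+'.png',cv2.cvtColor(f['frame'],cv2.COLOR_RGB2BGR))
    return f
def ray(f,u,v,fish=False):
    x=(u-f['cx'])/f['fx'];y=(v-f['cy'])/f['fy']
    if fish:
        r=np.hypot(x,y);s=np.sin(r)/max(r,1e-9);d=np.array([x*s,-y*s,-np.cos(r)])
    else: d=np.array([x,-y,-1.])
    return R.from_euler('xyz',f['attitude']).apply(d)
def hit(f,u,v,z,fish=False):
    d=ray(f,u,v,fish);p=np.array(f['xyz']);return (p+d*(z-p[2])/d[2]).round(1)
E
python3 - <<'E'
from h import *
for n in('top','side'):
    f=grab(n,n+'0');print(n,{k:v for k,v in f.items() if k!='frame'})
print(ctrl.observe())
E
```

```text
top {'fx': 455.9743683827434, 'fy': 455.9743683827434, 'cx': 278.85924159557646, 'cy': 212.25443859158548, 'xyz': array([ 319.45905683,  -88.73576315, 1135.80717699]), 'attitude': array([ 0.18557874,  0.01301748, -1.55170767])}
side {'fx': 454.8862254107604, 'fy': 454.8862254107604, 'cx': 271.73436950151137, 'cy': 209.8279242054397, 'xyz': array([441.54917782, 629.81630061, 770.47362378]), 'attitude': array([ 0.78892836,  0.017011  , -3.05822259])}
{'clock': 0.1, 'qpos': array([-1.29968709,  0.60006129, -0.00249972,  1.60003545,  0.00179577,
        0.94286284, -0.0797966 ]), 'joint_velocities': array([ 0.00153509, -0.00193619,  0.00117651, -0.00198947, -0.00020517,
       -0.00135885, -0.00110559]), 'effort': array([ 5.95771096e-03, -7.66550231e+01,  1.50264781e+00, -2.52938086e+01,
       -5.22311870e-02,  1.36017753e-02,  5.34908327e-05]), 'ee_pos': array([247.00285128, 681.18237979, 217.84040992]), 'orientation': array([-3.14023546e+00,  1.48859405e-04,  2.79380687e+00]), 'ft_force': array([ 0.20919762, -0.1874924 , -0.26874453]), 'wrist_torque': array([-0.00242548, -0.00331956, -0.03630838]), 'grasp_force': 0.0, 'width': 93.05073087265679}
```

View pics/top0.png

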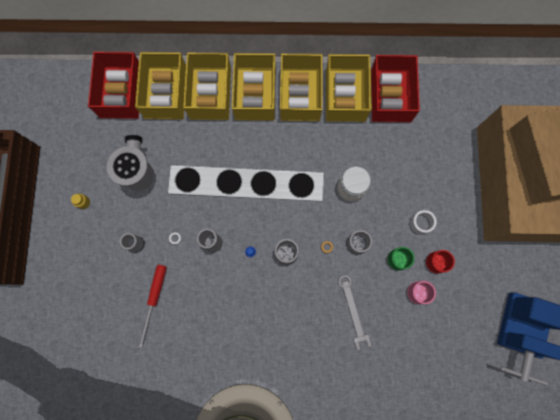

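View pics/side0.png

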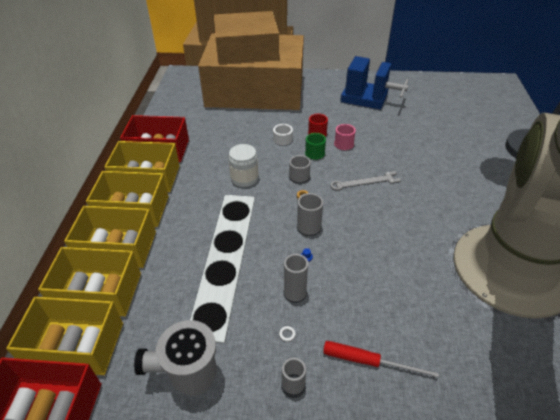

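The top view shows the drain at (127,165), at the left, +y end of the board. The pads are at (187,180), (229,182), (264,184) and (301,185). The four grey sleeves are at (128,242), (207,240), (286,252) and (360,241). The look-alikes are green (401,259), red (440,262), pink (422,293) and a white ring (424,222). The side view gives the order b (293,376), d (295,278), c (310,215), a (299,170). I'll confirm this in one crop.

```bash
python3 - <<'E'
from h import *
f=grab('top');g=cv2.cvtColor(f['frame'],cv2.COLOR_RGB2GRAY)
m=(g<25).astype(np.uint8)
n,l,s,c=cv2.connectedComponentsWithStats(m)
for i in range(1,n):
    if 300<s[i,4]<900 and 160<c[i,1]<200: print('pad',c[i].round(1),s[i,4],hit(f,*c[i],10))
crop=f['frame'][205:305,95:375]
cv2.imwrite('pics/crop.png',cv2.resize(crop[:,:,::-1],None,fx=2.8,fy=2.8,interpolation=cv2.INTER_CUBIC))
for nm,u,v,h,D in(('b',128,242,66,40),('d',207,240,98,46),('c',286,252,82,56),('a',360,241,50,54)):
    r=D/2*456/(1136-h);b=cv2.resize(g[v-25:v+25,u-25:u+25],None,fx=4,fy=4,interpolation=cv2.INTER_CUBIC)
    q=cv2.HoughCircles(b,cv2.HOUGH_GRADIENT,1,20,param1=80,param2=12,minRadius=int(4*r-5),maxRadius=int(4*r+5))
    if q is not None:
        for x in q[0][:2]: 
            p=(u-25+(x[0]+.5)/4-.5,v-25+(x[1]+.5)/4-.5);print(nm,np.round(p,1),x[2]/4,r,hit(f,*p,h))
E
```

```text
pad [187.3 179.3] 313 [612.3 165.4  10. ]
pad [263.1 183.2] 308 [604.9 -28.5  10. ]
b [128.8 240.8] 7.425 8.523364485981308 [445.4 283.4  66. ]
b [135.5 243.2] 8.725 8.523364485981308 [439.7 266.9  66. ]
d [207.  238.8] 8.875 10.104046242774567 [449.4  92.3  98. ]
c [286.2 251.5] 11.0 12.113851992409867 [424.9 -90.1  82. ]
a [359.5 240.5] 10.475 11.337016574585636 [ 457.6 -264.7   50. ]
```

View pics/crop.png

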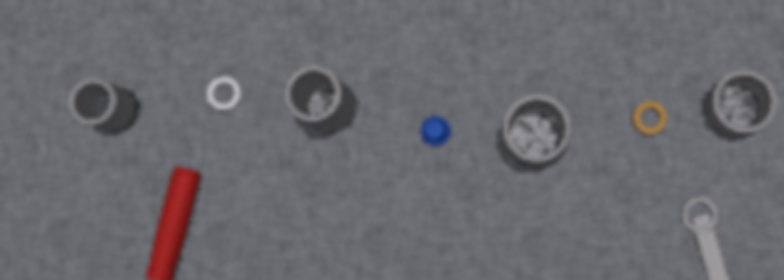

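The crop confirms the sizes. Rim centres in the top image are b (127.9,241.1), d (207.1,238.9), c (286.4,251.1) and a (360.7,241.1), all grey, with radii matching 40, 46, 56 and 54 mm. Next I'll get the pads and cross-check against the side view.

```bash
python3 - <<'E'
from h import *
f=grab('top');s_=grab('side')
for nm,fr,roi in(('top',f,(170,160,325,205)),('side',s_,(180,190,262,342))):
    g=cv2.cvtColor(fr['frame'],cv2.COLOR_RGB2GRAY);x0,y0,x1,y1=roi
    m=(g[y0:y1,x0:x1]<60).astype(np.uint8);n,l,s,c=cv2.connectedComponentsWithStats(m)
    for i in range(1,n):
        if s[i,4]>250: print(nm,(c[i]+[x0,y0]).round(1),s[i,4],hit(fr,c[i,0]+x0,c[i,1]+y0,10))
for nm,u,v,h in(('b',127.9,241.1,66),('d',207.1,238.9,98),('c',286.4,251.1,82),('a',360.7,241.1,50)):
    p=hit(f,u,v,h);q=R.from_euler('xyz',s_['attitude']).inv().apply(p-s_['xyz'])
    print(nm,p,'side px',s_['cx']+s_['fx']*q[0]/-q[2],s_['cy']-s_['fy']*q[1]/-q[2])
im=cv2.resize(s_['frame'][150:400,260:340,::-1],None,fx=2.4,fy=2.4,interpolation=cv2.INTER_CUBIC);cv2.imwrite('pics/sc.png',im)
print(hit(f,127,165,115))
E
```

```text
top [187.2 179.4] 420 [611.9 165.8  10. ]
top [228.8 181.3] 425 [608.6  59.   10. ]
top [263.1 183. ] 427 [605.5 -28.4  10. ]
top [301.  184.9] 426 [ 602.1 -124.8   10. ]
side [235.5 210.7] 364 [ 603.7 -123.8   10. ]
side [228.  241.2] 450 [607.1 -27.3  10. ]
side [220.3 272.8] 545 [609.9  60.7  10. ]
side [210.9 315.3] 588 [611.3 163.2  10. ]
b [444.5 285.4  66. ] side px 294.929889869775 368.1776342694951
d [449.1  92.   98. ] side px 297.6697442130389 262.3391211460046
c [425.9 -90.4  82. ] side px 311.7325715775738 201.93049459550133
a [ 456.2 -267.6   50. ] side px 300.5562289433864 161.82671768141464
[617.1 284.7 115. ]
```

View pics/sc.png

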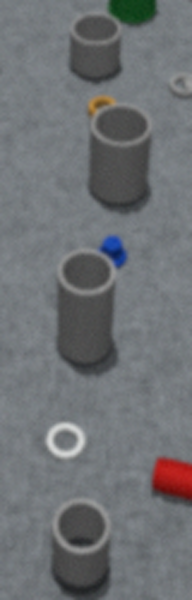

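```bash
python3 -m inch '{"linear":[[0,0,0],[0,0,-0.02],[0,0,-0.04],[0,0,-0.04],[0,0,-0.04],[0,0,-0.04],[0,0,-0.04],[0,0,-0.04],[0,0,-0.04],[0,0,-0.04]],"spin":[0.12,0.24,0.36,0.48,0.6,0.72,0.84,0.96,1.08,1.222],"claw":[1,1,1,1,1,1,1,1,1,1]}'
```

```text
clock: 1.08
ee_pos: [247.0, 681.5, 258.5]
orientation: [-3.141, 0.0, 1.583]
ft_force: [0.8, -0.1, -0.2]
width: 93.1
grasp_force: 0.0
```

The side crop agrees with the top view to about 2 mm: rims in side pixels are a (300,162), c (310,202), d (296,262), b (294,368), and d is clearly the tallest. I'll move above d.

```bash
python3 -m inch '{"linear":[[-0.038,0.013,0],[-0.076,0.026,0],[-0.114,0.039,0],[-0.152,0.052,0],[-0.19,0.065,0],[-0.228,0.078,0],[-0.266,0.091,0],[-0.304,0.104,0],[-0.342,0.117,0],[-0.38,0.13,0]],"spin":[0,0,0,0,0,0,0,0,0,0],"claw":[1,1,1,1,1,1,1,1,1,1]}'
python3 -m inch '{"linear":[[-0.038,0.013,0.01],[-0.076,0.026,0.02],[-0.114,0.039,0.03],[-0.152,0.052,0.04],[-0.19,0.065,0.05],[-0.21,0.073,0.06],[-0.21,0.073,0.07],[-0.21,0.073,0.08],[-0.21,0.073,0.08],[-0.21,0.073,0.08]],"spin":[0,0,0,0,0,0,0,0,0,0],"claw":[1,1,1,1,1,1,1,1,1,1]}'
python3 -c "
from h import *
f=grab('wrist','w1');print({k:v for k,v in f.items() if k!='frame'})"
```

```text
clock: 1.92
ee_pos: [384.1, 302.1, 258.8]
orientation: [3.141, -0.0, 1.589]
ft_force: [0.4, -0.0, 0.5]
width: 93.1
grasp_force: 0.0
clock: 2.75
ee_pos: [460.5, 95.2, 178.5]
orientation: [-3.141, 0.0, 1.589]
ft_force: [0.3, 0.2, 0.0]
width: 92.8
grasp_force: 0.0
{'fx': 325.19226210127806, 'fy': 325.19226210127806, 'cx': 281.5025680815799, 'cy': 208.9002793972134, 'xyz': array([458.26608401, 164.14352456, 344.56549465]), 'attitude': array([-0.25604875,  0.00220021,  0.01864645])}
```

View pics/w1.png

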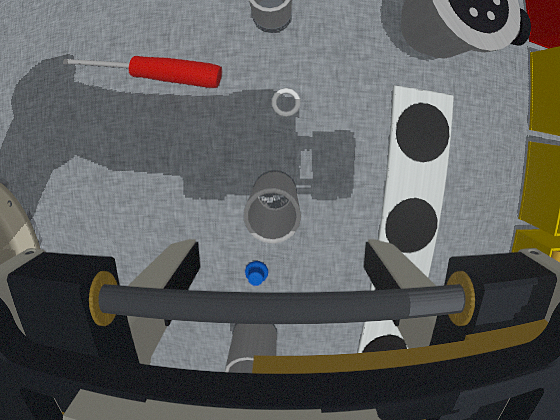

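The wrist view shows d's rim at about (272,215), between the finger planes, with two of the pads at (423,132) and (411,225).

```bash
python3 -c "
from h import *
f=grab('wrist')
print(hit(f,272,215,98,1),hit(f,423,132,10,1),hit(f,411,225,10,1),hit(f,257,272,0,1))
print(hit(grab('top'),250.5,252,5))"
```

```text
[451.8  94.7  98. ] [611.7 166.2  10. ] [607.6  60.7  10. ] [432.3  -2.9   0. ]
[429.8  -1.4   5. ]
```

```bash
python3 -m inch '{"linear":[[-0.002,-0.0095,0],[-0.002,-0.0095,0.02],[-0.002,-0.0095,0.045],[-0.002,-0.0095,0.07],[-0.002,-0.0095,0.09],[-0.002,-0.0095,0.11],[-0.002,-0.0095,0.1245],[-0.002,-0.0095,0.1245],[-0.002,-0.0095,0.1245],[-0.002,-0.0095,0.1245]],"spin":[0.018,0.018,0.018,0.018,0.018,0.018,0.018,0.018,0.018,0.018],"claw":[1,1,1,1,1,1,1,1,1,0]}'
python3 -m inch '{"linear":[[0,0,0],[0,0,0],[0,0,0],[0,0,0],[0,0,0],[0,0,0],[0,0,0],[0,0,0],[0,0,0],[0,0,0]],"spin":[0,0,0,0,0,0,0,0,0,0],"claw":[0,0,0,0,0,0,0,0,0,0]}'
```

```text
clock: 3.73
ee_pos: [451.3, 93.2, 55.0]
orientation: [3.141, -0.0, 1.571]
ft_force: [0.9, -0.3, 1.0]
width: 89.9
grasp_force: 0.0
clock: 4.57
ee_pos: [451.5, 93.2, 54.2]
orientation: [3.141, -0.0, 1.571]
ft_force: [1.6, 0.3, 0.9]
width: 45.9
grasp_force: 29.9
```

```bash
python3 -m inch '{"linear":[[0,0,-0.015],[0,0,-0.04],[0.01,0.02,-0.05],[0.02,0.045,-0.05],[0.032,0.07,-0.05],[0.043,0.095,-0.05],[0.054,0.12,-0.05],[0.065,0.145,-0.05],[0.072,0.16,-0.05],[0.072,0.16,-0.05]],"spin":[0,0,0,0,0,0,0,0,0,0],"claw":[0,0,0,0,0,0,0,0,0,0]}'
python3 -m inch '{"linear":[[0,0,0],[0,0,0],[0,0,0],[0,0,0.01],[0,0,0.02],[0,0,0.03],[0,0,0.034],[0,0,0.036],[0,0,0.038],[0,0,0.038]],"spin":[0,0,0,0,0,0,0,0,0,0],"claw":[0,0,0,0,0,0,0,0,0,0]}'
python3 -c "
from h import *
grab('wrist','w2')
f=grab('top');im=cv2.resize(f['frame'][130:290,100:380,::-1],None,fx=2.8,fy=2.8);cv2.imwrite('pics/t2.png',im)"
```

```text
clock: 5.4
ee_pos: [613.9, 167.1, 103.4]
orientation: [3.14, -0.0, 1.572]
ft_force: [1.0, -0.5, -2.5]
width: 46.4
grasp_force: 29.9
clock: 6.23
ee_pos: [611.2, 165.0, 65.7]
orientation: [-3.141, 0.0, 1.571]
ft_force: [-0.8, -0.3, -1.7]
width: 46.6
grasp_force: 29.9
```

View pics/w2.png

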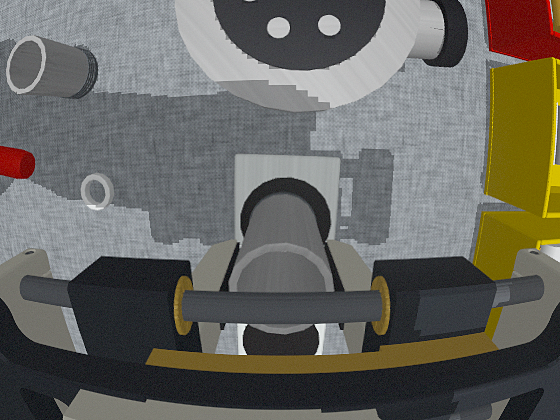

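The wrist view shows d centred over the pad nearest the drain, with its foot inside the black disc at about (287,215). I'll lower the last 2 mm.

```bash
python3 -m inch '{"linear":[[0,0,0.001],[0,0,0.002],[0,0,0.002],[0,0,0.002]],"spin":[0,0,0,0],"claw":[0,0,0,0]}'
```

```text
clock: 6.67
ee_pos: [611.4, 165.2, 64.3]
orientation: [3.141, -0.0, 1.571]
ft_force: [-0.5, 1.0, -1.4]
width: 46.3
grasp_force: 29.9
```

```bash
python3 -m inch '{"linear":[[0,0,0.001],[0,0,0.001],[0,0,0.001],[0,0,0.001]],"spin":[0,0,0,0],"claw":[0,0,0,0]}'
```

```text
clock: 7.0
ee_pos: [611.7, 165.3, 64.1]
orientation: [3.141, -0.001, 1.571]
ft_force: [-1.1, -0.2, 6.3]
width: 46.1
grasp_force: 30.0
```

```bash
python3 -m inch '{"linear":[[0,0,0],[0,0,0],[0,0,0],[0,0,0],[0,0,0],[0,0,-0.02],[0,0,-0.05],[0,0,-0.09],[0,0,-0.12],[0,0,-0.12]],"spin":[0,0,0,0,0,0,0,0,0,0],"claw":[0.7,0.8,1,1,1,1,1,1,1,1]}'
python3 -m inch '{"linear":[[-0.031,-0.023,0],[-0.062,-0.046,0],[-0.093,-0.069,0],[-0.124,-0.092,0],[-0.155,-0.115,0],[-0.186,-0.138,0],[-0.217,-0.161,0],[-0.248,-0.184,0.015],[-0.255,-0.184,0.03],[-0.255,-0.184,0.03]],"spin":[0,0,0,0,0,0,0,0,0,0],"claw":[1,1,1,1,1,1,1,1,1,1]}'
python3 -c "
from h import *
grab('wrist','w3')"
```

```text
clock: 7.83
ee_pos: [614.2, 165.4, 189.1]
orientation: [3.133, -0.003, 1.57]
ft_force: [1.1, 0.5, 0.1]
width: 92.7
grasp_force: 0.0
clock: 8.67
ee_pos: [425.1, -91.9, 151.8]
orientation: [-3.139, 0.0, 1.566]
ft_force: [0.3, 0.8, 0.5]
width: 92.6
grasp_force: 0.0
```

View pics/w3.png

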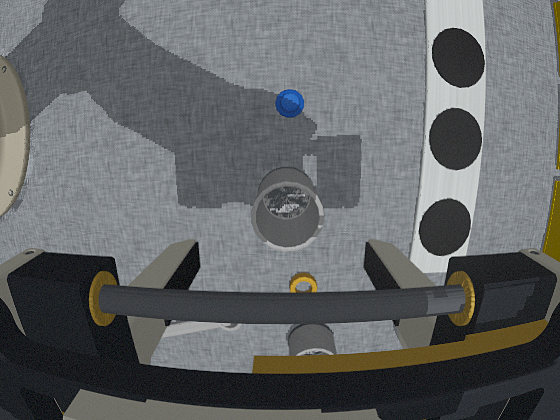

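Below the gripper, c's rim is at about (287,215), and the free pads are at (458,57), (455,139) and (445,226).

```bash
python3 -c "
from h import *
f=grab('wrist')
print(hit(f,287,215,82,1),[hit(f,*p,10,1) for p in((458,57),(455,139),(445,226))]);s=ctrl.observe();print(s['ee_pos'],s['orientation'])"
```

```text
[429.  -88.4  82. ] [array([607.8,  60. ,  10. ]), array([604.8, -27.7,  10. ]), array([ 602.5, -121.9,   10. ])]
[427.35926689 -89.87070696 152.97069456] [-3.14082286e+00 -1.11564600e-04  1.56965731e+00]
```

```bash
python3 -m inch '{"linear":[[0,0,0.015],[0,0.001,0.035],[0,0.001,0.055],[0,0.001,0.075],[0,0.001,0.095],[0,0.001,0.115],[0,0.001,0.115],[0,0.001,0.115],[0,0.001,0.115],[0,0.001,0.115]],"spin":[0,0,0,0,0,0,0,0,0,0],"claw":[1,1,1,1,1,1,1,1,0,0]}'
python3 -m inch '{"linear":[[0,0,0],[0,0,0],[0,0,0],[0,0,0],[0,0,0],[0,0,0],[0,0,0],[0,0,0]],"spin":[0,0,0,0,0,0,0,0],"claw":[0,0,0,0,0,0,0,0]}'
```

```text
clock: 9.6
ee_pos: [429.1, -89.5, 39.2]
orientation: [3.14, 0.0, 1.572]
ft_force: [-0.3, 0.4, -0.2]
width: 84.0
grasp_force: 0.0
clock: 10.27
ee_pos: [428.6, -89.8, 38.4]
orientation: [3.141, -0.0, 1.571]
ft_force: [0.9, 1.1, 7.1]
width: 54.8
grasp_force: 29.9
```

```bash
python3 -m inch '{"linear":[[0,0,-0.02],[0.005,0.01,-0.04],[0.025,0.035,-0.06],[0.045,0.055,-0.06],[0.065,0.078,-0.06],[0.085,0.102,-0.06],[0.105,0.126,-0.06],[0.125,0.15,-0.06],[0.142,0.17,-0.06],[0.15,0.18,-0.06]],"spin":[0,0,0,0,0,0,0,0,0,0],"claw":[0,0,0,0,0,0,0,0,0,0]}'
python3 -m inch '{"linear":[[0,0,0],[0,0,0],[0,0,0],[0,0,0.015],[0,0,0.03],[0,0,0.042],[0,0,0.046],[0,0,0.048],[0,0,0.049],[0,0,0.049]],"spin":[0,0,0,0,0,0,0,0,0,0],"claw":[0,0,0,0,0,0,0,0,0,0]}'
python3 -m inch '{"linear":[[0,0,0.001],[0,0,0.001],[0,0,0.001],[0,0,0.001]],"spin":[0,0,0,0],"claw":[0,0,0,0]}'
python3 -c "
from h import *
f=grab('side');im=cv2.resize(f['frame'][130:400,130:370,::-1],None,fx=2.2,fy=2.2,interpolation=cv2.INTER_CUBIC);cv2.imwrite('pics/s4.png',im)"
```

```text
clock: 11.1
ee_pos: [610.2, 63.4, 97.6]
orientation: [3.141, -0.001, 1.574]
ft_force: [-0.3, 0.3, -1.8]
width: 54.7
grasp_force: 29.9
clock: 11.93
ee_pos: [608.3, 59.9, 49.4]
orientation: [3.141, 0.0, 1.57]
ft_force: [-0.2, -1.2, -2.1]
width: 54.8
grasp_force: 29.9
clock: 12.27
ee_pos: [608.5, 60.2, 48.6]
orientation: [3.141, -0.0, 1.571]
ft_force: [0.9, -0.7, 0.5]
width: 54.6
grasp_force: 29.9
```

View pics/s4.png

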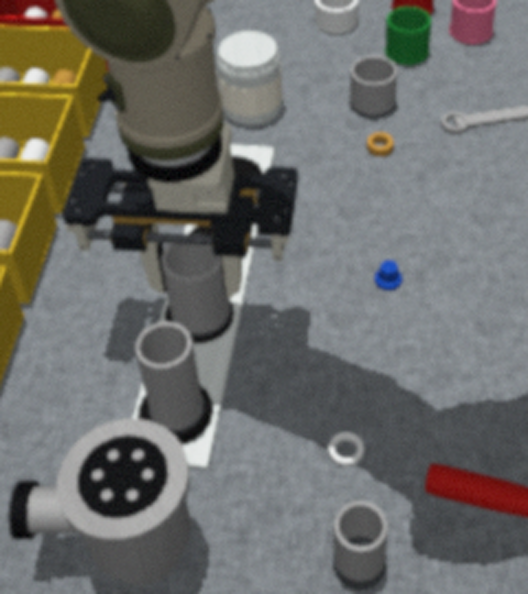

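In the side crop d stands upright on its pad at (177,410) and c is on the next pad at (200,310), still held. I'll release c and go to b.

```bash
python3 -m inch '{"linear":[[0,0,0],[0,0,0],[0,0,0],[0,0,0],[0,0,0],[0,0,-0.02],[0,0,-0.05],[0,0,-0.09],[0,0,-0.13],[0,0,-0.13]],"spin":[0,0,0,0,0,0,0,0,0,0],"claw":[0.7,0.8,1,1,1,1,1,1,1,1]}'
python3 -m inch '{"linear":[[0,-0.035,0],[0.015,-0.07,0],[0.045,-0.1,0],[0.075,-0.12,0],[0.105,-0.14,0],[0.14,-0.155,0],[0.175,-0.163,0],[0.21,-0.163,0.015],[0.225,-0.163,0.05],[0.225,-0.163,0.05]],"spin":[0,0,0,0,0,0,0,0,0,0],"claw":[1,1,1,1,1,1,1,1,1,1]}'
python3 -m inch '{"linear":[[0,0,0],[0,0,0]],"spin":[0,0],"claw":[1,1]}'
python3 -c "
from h import *
grab('wrist','w5')"
```

```text
clock: 13.15
ee_pos: [611.6, 59.7, 185.0]
orientation: [3.132, -0.002, 1.57]
ft_force: [1.4, -0.2, -0.1]
width: 93.1
grasp_force: 0.0
clock: 13.98
ee_pos: [442.7, 289.2, 123.8]
orientation: [-3.138, 0.002, 1.578]
ft_force: [-0.6, -0.0, -0.6]
width: 93.1
grasp_force: 0.0
clock: 14.15
ee_pos: [445.5, 284.0, 128.5]
orientation: [-3.141, 0.001, 1.57]
ft_force: [1.0, 0.3, 0.0]
width: 93.0
grasp_force: 0.0
```

View pics/w5.png

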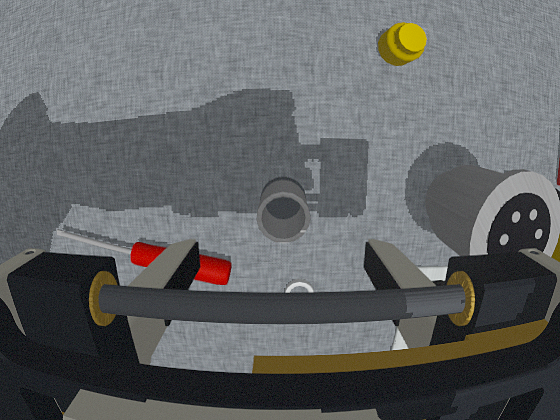

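b's rim is at about (283,217), and the red screwdriver handle lies near the left finger with its near end at (135,250). I'll check the clearance.

```bash
python3 -c "
from h import *
f=grab('wrist')
print(hit(f,283,217,66,1),[hit(f,*p,15,1) for p in((135,245),(225,258),(135,262))],ctrl.observe()['ee_pos'])"
```

```text
[445.6 286.7  66. ] [array([299.2, 242.7,  15. ]), array([391.1, 231.7,  15. ]), array([296.1, 224.1,  15. ])] [446.06028829 283.94766213 129.26932066]
```

```bash
python3 -m inch '{"linear":[[0.002,0,0.015],[0.002,0,0.035],[0.002,0,0.055],[0.002,0,0.075],[0.002,0,0.092],[0.002,0,0.107],[0.002,0,0.107],[0.002,0,0.107],[0.002,0,0.107],[0.002,0,0.107]],"spin":[0,0,0,0,0,0,0,0,0,0],"claw":[1,1,1,1,1,1,1,1,0,0]}'
python3 -m inch '{"linear":[[0,0,0],[0,0,0],[0,0,0],[0,0,0],[0,0,0],[0,0,0],[0,0,0],[0,0,0],[0,0,0],[0,0,0]],"spin":[0,0,0,0,0,0,0,0,0,0],"claw":[0,0,0,0,0,0,0,0,0,0]}'
```

```text
clock: 15.08
ee_pos: [446.0, 287.3, 22.5]
orientation: [3.14, -0.001, 1.57]
ft_force: [-0.3, -1.2, 0.6]
width: 84.0
grasp_force: 0.0
clock: 15.92
ee_pos: [445.4, 287.2, 21.1]
orientation: [3.141, -0.0, 1.571]
ft_force: [0.7, 0.8, -0.2]
width: 39.3
grasp_force: 30.0
```

```bash
python3 -m inch '{"linear":[[0,0,-0.025],[0,0,-0.055],[-0.015,0,-0.085],[-0.045,0,-0.115],[-0.08,0,-0.12],[-0.115,0,-0.12],[-0.15,0,-0.12],[-0.185,0.01,-0.12],[-0.22,0.025,-0.12],[-0.255,0.04,-0.12]],"spin":[0,0,0,0,0,0,0,0,0,0],"claw":[0,0,0,0,0,0,0,0,0,0]}'
python3 -m inch '{"linear":[[-0.03,0.02,0],[-0.055,0.045,0],[-0.06,0.075,0],[-0.06,0.1,0],[-0.06,0.12,0],[-0.06,0.12,0],[-0.06,0.12,0],[-0.06,0.12,0.02],[-0.06,0.12,0.045],[-0.06,0.12,0.07]],"spin":[0,0,0,0,0,0,0,0,0,0],"claw":[0,0,0,0,0,0,0,0,0,0]}'
python3 -m inch '{"linear":[[0,0,0.02],[0,0,0.03],[0,0,0.036],[0,0,0.038],[0,0,0.038],[0,0,0.038]],"spin":[0,0,0,0,0,0],"claw":[0,0,0,0,0,0]}'
python3 -m inch '{"linear":[[0,0,0.001],[0,0,0.001],[0,0,0.001],[0,0,0.001]],"spin":[0,0,0,0],"claw":[0,0,0,0]}'
```

```text
clock: 16.75
ee_pos: [484.9, 30.7, 141.2]
orientation: [-3.141, -0.0, 1.572]
ft_force: [1.2, -0.2, -1.3]
width: 38.6
grasp_force: 30.0
clock: 17.58
ee_pos: [604.1, -27.5, 70.9]
orientation: [3.141, -0.0, 1.571]
ft_force: [-0.6, -0.7, -1.3]
width: 39.1
grasp_force: 30.0
clock: 18.08
ee_pos: [605.7, -27.9, 34.1]
orientation: [3.14, -0.0, 1.571]
ft_force: [-0.4, 0.3, -1.0]
width: 39.0
grasp_force: 30.0
clock: 18.42
ee_pos: [605.5, -27.8, 32.5]
orientation: [3.141, -0.0, 1.571]
ft_force: [0.7, -0.2, -1.1]
width: 39.1
grasp_force: 30.0
```

```bash
python3 -m inch '{"linear":[[0,0,0.001],[0,0,0.001],[0,0,0.001],[0,0,0.001]],"spin":[0,0,0,0],"claw":[0,0,0,0]}'
```

```text
clock: 18.75
ee_pos: [605.4, -27.8, 31.2]
orientation: [3.141, -0.0, 1.571]
ft_force: [-0.5, 0.4, -0.5]
width: 38.9
grasp_force: 30.0
```

```bash
python3 -m inch '{"linear":[[0,0,0.0005],[0,0,0.0005],[0,0,0.0005],[0,0,0.0005],[0,0,0.0005],[0,0,-0.02],[0,0,-0.05],[0,0,-0.09],[0,0,-0.13],[0,0,-0.13]],"spin":[0,0,0,0,0,0,0,0,0,0],"claw":[0,0.7,0.8,1,1,1,1,1,1,1]}'
python3 -m inch '{"linear":[[-0.01,-0.03,0],[-0.035,-0.055,0],[-0.065,-0.08,0],[-0.095,-0.1,0],[-0.125,-0.12,0],[-0.155,-0.14,0],[-0.19,-0.149,0],[-0.22,-0.149,0.015],[-0.239,-0.149,0.04],[-0.239,-0.149,0.04]],"spin":[0,0,0,0,0,0,0,0,0,0],"claw":[1,1,1,1,1,1,1,1,1,1]}'
python3 -m inch '{"linear":[[0,0,0],[0,0,0]],"spin":[0,0],"claw":[1,1]}'
python3 -c "
from h import *
grab('wrist','w6')"
```

```text
clock: 19.58
ee_pos: [608.5, -28.7, 167.8]
orientation: [3.132, -0.0, 1.57]
ft_force: [1.0, -0.4, -0.3]
width: 91.7
grasp_force: 0.0
clock: 20.42
ee_pos: [454.6, -270.8, 118.6]
orientation: [-3.14, 0.001, 1.566]
ft_force: [-0.8, 0.3, 0.5]
width: 93.2
grasp_force: 0.0
clock: 20.58
ee_pos: [456.1, -266.1, 121.2]
orientation: [-3.141, -0.001, 1.571]
ft_force: [-0.1, -0.8, 0.2]
width: 92.9
grasp_force: 0.0
```

View pics/w6.png

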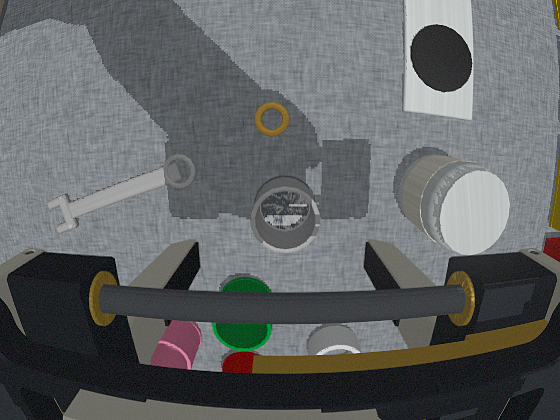

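a's rim is at about (286,219), the grey cup. The green (242,310), pink (178,345) and red (240,362) cups are well clear in y.

```bash
python3 -c "
from h import *
f=grab('wrist')
print(hit(f,286,219,50,1),hit(f,441,58,10,1),hit(f,242,310,50,1),ctrl.observe()['ee_pos'])"
```

```text
[ 458.5 -266.9   50. ] [ 600.7 -126.4   10. ] [ 421.4 -348.6   50. ] [ 456.73369124 -265.63737883  121.75016395]
```

```bash
python3 -m inch '{"linear":[[-0.001,0.001,0.015],[-0.001,0.001,0.035],[-0.001,0.001,0.055],[-0.001,0.001,0.075],[-0.001,0.001,0.095],[-0.001,0.001,0.108],[-0.001,0.001,0.112],[-0.001,0.001,0.112],[-0.001,0.001,0.112],[-0.001,0.001,0.112]],"spin":[0,0,0,0,0,0,0,0,0,0],"claw":[1,1,1,1,1,1,1,1,0,0]}'
python3 -m inch '{"linear":[[0,0,0],[0,0,0],[0,0,0],[0,0,0],[0,0,0],[0,0,0],[0,0,0],[0,0,0]],"spin":[0,0,0,0,0,0,0,0],"claw":[0,0,0,0,0,0,0,0]}'
```

```text
clock: 21.52
ee_pos: [457.9, -267.7, 10.2]
orientation: [3.14, 0.001, 1.571]
ft_force: [0.4, -0.6, 0.3]
width: 84.1
grasp_force: 0.0
clock: 22.18
ee_pos: [457.5, -267.9, 9.4]
orientation: [3.141, 0.0, 1.571]
ft_force: [0.8, 1.2, 6.6]
width: 54.7
grasp_force: 30.0
```

```bash
python3 -m inch '{"linear":[[0,0,-0.025],[0,0,-0.055],[0.02,0.01,-0.07],[0.045,0.025,-0.07],[0.07,0.05,-0.07],[0.095,0.075,-0.07],[0.115,0.1,-0.07],[0.135,0.125,-0.07],[0.143,0.145,-0.07],[0.143,0.145,-0.07]],"spin":[0,0,0,0,0,0,0,0,0,0],"claw":[0,0,0,0,0,0,0,0,0,0]}'
python3 -m inch '{"linear":[[0,0,0],[0,0,0],[0,0,0.015],[0,0,0.035],[0,0,0.05],[0,0,0.055],[0,0,0.058],[0,0,0.059],[0,0,0.059],[0,0,0.059]],"spin":[0,0,0,0,0,0,0,0,0,0],"claw":[0,0,0,0,0,0,0,0,0,0]}'
python3 -m inch '{"linear":[[0,0,0.001],[0,0,0.001],[0,0,0.001],[0,0,0.001]],"spin":[0,0,0,0],"claw":[0,0,0,0]}'
```

```text
clock: 23.02
ee_pos: [606.6, -120.9, 78.6]
orientation: [3.139, -0.001, 1.577]
ft_force: [-0.3, -0.1, -0.3]
width: 54.3
grasp_force: 30.0
clock: 23.85
ee_pos: [602.5, -125.2, 20.9]
orientation: [3.141, 0.0, 1.57]
ft_force: [0.2, -0.4, -0.6]
width: 54.6
grasp_force: 30.0
clock: 24.18
ee_pos: [602.4, -124.7, 19.5]
orientation: [3.141, -0.0, 1.571]
ft_force: [-1.8, -0.2, 1.7]
width: 54.0
grasp_force: 30.0
```

Contact. I'll release a, retreat up and back, and check all four.

```bash
python3 -m inch '{"linear":[[0,0,0],[0,0,0],[0,0,0],[0,0,0],[0,0,0],[0,0,-0.02],[0,0,-0.05],[0,0,-0.09],[0,0,-0.13],[0,0,-0.16]],"spin":[0,0,0,0,0,0,0,0,0,0],"claw":[0.7,0.8,1,1,1,1,1,1,1,1]}'
python3 -m inch '{"linear":[[-0.03,-0.01,0],[-0.06,-0.025,0],[-0.09,-0.04,0],[-0.12,-0.06,0],[-0.15,-0.08,0],[-0.18,-0.1,0],[-0.21,-0.12,0],[-0.24,-0.13,0],[-0.24,-0.13,0],[-0.24,-0.13,0]],"spin":[0,0,0,0,0,0,0,0,0,0],"claw":[1,1,1,1,1,1,1,1,1,1]}'
python3 -c "
from h import *
f=grab('top');im=cv2.resize(f['frame'][130:260,100:380,::-1],None,fx=2.8,fy=2.8,interpolation=cv2.INTER_CUBIC)
g=grab('side');im2=cv2.resize(g['frame'][170:400,150:270,::-1],(190,364),interpolation=cv2.INTER_CUBIC)
cv2.imwrite('pics/fin.png',im);cv2.imwrite('pics/fins.png',cv2.resize(g['frame'][150:400,140:280,::-1],None,fx=2.4,fy=2.4,interpolation=cv2.INTER_CUBIC))
for h,p in((98,(611.5,165)),(82,(608.5,60)),(66,(606,-27.8)),(50,(602.5,-124.5))):
    q=R.from_euler('xyz',f['attitude']).inv().apply(np.array([*p,h+10])-f['xyz']);u=f['cx']-f['fx']*q[0]/q[2];v=f['cy']+f['fy']*q[1]/q[2];print(h,((u-100+.5)*2.8).round(),((v-130+.5)*2.8).round())"
```

```text
clock: 25.02
ee_pos: [602.5, -125.3, 182.0]
orientation: [3.14, 0.0, 1.57]
ft_force: [0.1, -0.1, 0.1]
width: 92.9
grasp_force: 0.0
clock: 25.85
ee_pos: [471.0, -366.8, 179.3]
orientation: [3.142, 0.001, 1.567]
ft_force: [-1.3, 0.2, -0.1]
width: 92.9
grasp_force: 0.0
98 222.0 110.0
82 349.0 121.0
66 454.0 130.0
50 566.0 141.0
```

View pics/fin.png

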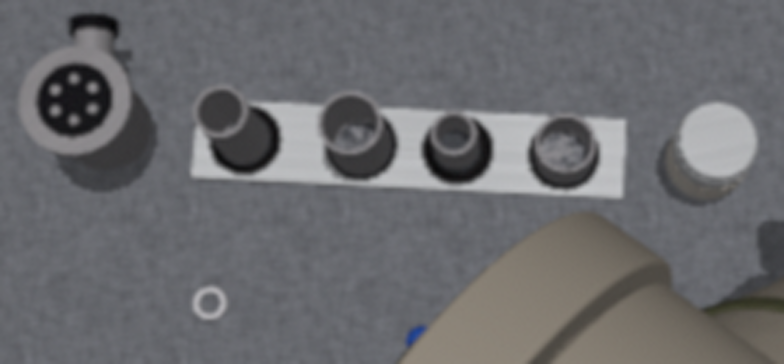

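View pics/fins.png

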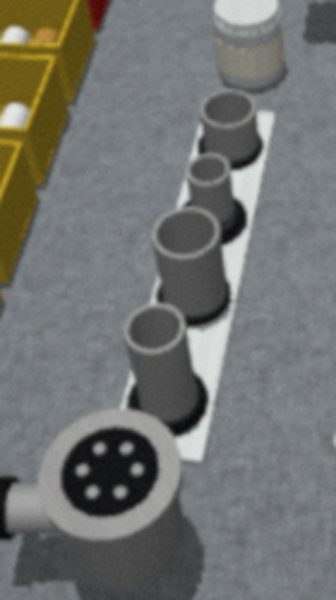

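All four stand upright on their pads in descending order from the drain. Rims seen at (222,111), (351,123), (453,134) and (564,145) are within about 4 mm of the predicted centred positions.

```bash
python3 -m inch '{"linear":[[0,0,0],[0,0,0],[0,0,0],[0,0,0]],"spin":[0,0,0,0],"claw":[1,1,1,1]}' >/dev/null; python3 -c "
from plant import ctrl
print(ctrl.sign_off())"
```

```text
the job is handed in; nothing more can be done
None
```

The job is handed in: the four sleeves stand upright on their pads, tallest (98 mm) next to the drain, then 82, 66 and 50 mm, each within about 4 mm of its pad centre by the last top picture, at about 26 s of the allowed 112 s; the sign-off returned no verdict.

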